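# Make up a die bundle to weight on the spring scale

### The job

The bundle of wooden dies strapped to the pan of the spring scale is too light. First swing the red retaining brace out from over the pan until it stops at its parked position, then set steel make-up bars from the blue tray gently onto the pan beside the bundle, as many as it takes for the red pointer to come to rest inside the green band. Leave the brace parked, the bars you do not need in the tray, and do not disturb the black rubber spacer or anything else on the bench.

Things in the scene. Friction and masses are not known exactly. Their poses are not given: they have to be found in the camera images.
- scale: Spring scale, fixed to the bench: grey base 220 x 300 x 40 mm (x, y, z; its centre 25 mm to +x of the origin). Origin on the bench under the pan's centre; x points away from the robot, y to the left, z up. At x = +121, y = +60 mm stands a white column, 70 mm wide and 135 mm high, with the green band 17 mm high round it. A brace post 18 mm thick stands at x = +115, y = -55 mm.
- pan (a joint): Travel of the pan downwards (m), 0 when empty (without even the bundle), at most 0.075. A spring carries it; it sinks about 0.012 for each steel bar and settles in half a second. The pointer is in the green band from 0.0455 to 0.0625 (middle 0.054).
- pan_top (a point): Centre of the pan's flat upper face, 140 mm above the bench when empty, moving with the pan; axes as the scale's. Aluminium pan 170 x 300 mm (x, y) with a rim 5 mm high. The half towards -y is free for bars.
- pointer (a point): Middle of the red pointer bar (4 mm thick) that moves with the pan across the far (+x) face of the white column.
- band (a point): Middle of the green band on the far face of the column; 17 mm high, fixed.
- brace (a joint): Angle of the red brace (rad): 0 lying across the pan (pointing to the scale's -x), growing anticlockwise from above as it swings out towards -y and the far side; stop (parked) at 1.75, where it meets the yellow post. Stiff enough to stay where it is left.
- brace_hinge (a point): Point on the brace's upright hinge axis at the height of the arm, 172 mm above the bench.
- brace_knob (a point): Grip point of the brace: middle of the bare part of an upright round black knob, 20 mm thick, at the tip of the red arm, 130 mm from the hinge axis. The point is 205 mm above the bench; the knob runs from 177 to 222 mm; the arm below it is 16 mm wide and 10 mm thick.
- bundle (a point): Centre of the underside of the bundle of brown wooden dies with a white strap, 120 x 85 x 28 mm (x, y, z in the scale's axes), fixed on the +y half of the pan; its weight differs each time.
- tray: Shallow blue tray fixed to the bench, 200 x 200 x 16 mm outside, floor and walls 4 mm thick (walls' top 16 mm above the bench). Origin at the centre of its underside.
- spacer: Black rubber spacer of the same size as a bar, 70 x 28 x 14 mm, in the tray; to be left alone. Origin at the centre of its underside.
- bar1: Steel make-up bar with two brass dots on top, 70 x 28 x 14 mm (x, y, z), about 0.15 kg, flat in the tray. Origin at the centre of its underside, x along its length.
- bar2: Steel make-up bar with two brass dots on top, 70 x 28 x 14 mm (x, y, z), about 0.15 kg, flat in the tray. Origin at the centre of its underside, x along its length.
- bar3: Steel make-up bar with two brass dots on top, 70 x 28 x 14 mm (x, y, z), about 0.15 kg, flat in the tray. Origin at the centre of its underside, x along its length.
- bar4: Steel make-up bar with two brass dots on top, 70 x 28 x 14 mm (x, y, z), about 0.15 kg, flat in the tray. Origin at the centre of its underside, x along its length.
- tape: Roll of brown tape lying flat, 90 mm across, 24 mm high; a bystander to be left alone. Origin at the centre of its underside.
- spray: White bottle with a blue label and red cap, 56 mm across, 150 mm high, upright; a bystander to be left alone. Origin at the centre of its underside.
- jar: Glass jar with grey cap, 60 mm across, 70 mm high; a bystander to be left alone. Origin at the centre of its underside.
- driver: Screwdriver lying along its x, about 200 mm long; a bystander to be left alone.
- dieboard: Wooden die board 140 x 100 x 18 mm with steel rules on top, lying flat; a bystander to be left alone. Origin at the centre of its underside.
- knife: Yellow box knife 130 x 16 x 12 mm, lying flat; a bystander to be left alone. Origin at the centre of its underside.
There are look-alikes about, which are no part of the job. Leave any pink or turquoise look-alike of the bar4 alone.

How it is judged:
By the outcome, as a careful person would: the job done as asked, in the order asked, and still so for the second after the job is handed in, with the robot touching nothing.
It also fails if it takes over 72 s, if anything falls off the work surface, if the arm or the gripper's body presses on something with over 40 N, if the wrist force passes 120 N, or if a joint passes its speed limit or range.

### The arm

A 6-joint arm with a two-finger parallel gripper is mounted at the origin on the work surface. World frame = base frame: x ahead of the robot, y to its left, z up, the work surface at z = 0. Lengths are in m, angles in rad, forces in N, time in s.
With the tool pointing down it reaches from about 0.425 to 0.95 m from the base axis. Payload 3.5 kg.
Tool frame: the origin (TCP) lies on the centre line of the jaws, within the pads' length; the fingertips stand 25 mm ahead of it and the grasp point (between the pads) lies 6 mm ahead of it (ctrl.finger_overhang is the distance from the TCP to the fingertips, in m); z points along the fingers, y is the line along which they close (so a half turn about z gives the same grasp; the last joint's range is limited). The gripper opens to 85 mm and grips with 20 to 120 N. Pads are 22 mm wide; open, the fingers measure 114 mm over their backs; the gripper's body (76 mm by 85 mm) begins 54 mm behind the grasp point. The pads swing forward as they close: fully open they stand 13 mm farther back than shut.
Start: joints at [-1.316, 0.286, 1.577, -0, 1.279, -0.15], TCP at [0.266, -0.62, 0.256] pointing down, gripper open.
Joint ranges: [-2.77, 2.77], [-0.9, 2.22], [0.21, 2.48], [-1.53, 4.67], [0.24, 2.81], [-2.84, 2.84]. Speed limits (rad/s): [2.79, 2.79, 3.14, 3.14, 3.14, 3.14].

### API

Orientations are given as a unit quaternion [x, y, z, w].
In Python, from plant import get_state, imaging, job, ctrl gives the robot as it stands.
- The arm moves only by the tool jog_arm, never from a script. Its argument "increments" is a list of rows, each an object of numbers: "dx", "dy", "dz": the shift along the world's x, y, z each as a share of 12 cm, from -1 to 1; "ax", "ay", "az": the turn, a rotation vector about the world's x, y, z each as a share of pi/2 rad, from -1 to 1; "gripper": the gripper command: -1 is shut, 1 is fully open, values between are in proportion. A call has 1 to 10 rows; each row is the pose to reach, as a shift and turn from the pose commanded when the call began; what a row does not reach only later rows make up. A row lasts 1/10 s, in which the tool goes at most 50 mm and 8.59 degrees, less where a joint would pass 70% of its speed; a pose out of reach is approached as far as the arm can. A call with a number of a shift or a turn outside -1 to 1 is refused whole. A call with a gripper value outside its range is refused whole. The fingers move at their own pace and stop on an object; "force" is the grip in N (left out, the last holds). Time passes only in rows, so rows that repeat a pose let the fingers close. It gives the time, the measured TCP pose, the force, the opening and the grip force at its end, in the units of the state.
- get_state(): the state, without advancing time (a new reading comes with each control period).
- imaging.read_camera(name): name is "scene" or "top" or "wrist"; returns a dict with "frame" (420x560x3 uint8, blue, green, red), "depth" (420x560 float32, m along the optical axis (not along the pixel's ray), 0 where there is no reading), "camera_matrix" (3x3 intrinsics, pixels), "extrinsics" (4x4, takes a point from camera to world coordinates); the wrist camera has in their place "mount" (4x4, takes a point from camera to tool coordinates, whose origin is the TCP and whose axes are the flange's). Camera axes: x right, y up, looking along -z (the intrinsics and any distortion apply to the point x, -y, -z); pixel columns grow to the right and rows downward; lengths in m; the calibration is good to about 2 mm. A picture is of the moment at which its call begins: read the wrist's pose just before it.
- job.sign_off(): hands the job in; it is judged then, once.
The state is a dict: "time": time; "qpos": joint angles; "dq": joint speeds; "joint_efforts": joint torques, N m; "eef_pos": TCP position; "tcp_rot": TCP orientation; "contact_force": force on the tool from outside, world axes, zero at the start; "wrist_torque": the same for the moment, N m; "opening": opening from 0.0 (shut) to 1.0 (fully open); "finger_force": force on a finger pad.
Only numpy, scipy, OpenCV 4.12 (cv2) and the standard library are available. Lean on these libraries where they do the work, as an engineer would, in place of code of your own. Each camera call takes 0.05 s, during which the arm holds its last target. There are 200 camera calls.

## Working session

There is one attempt and no reset: what is moved stays moved. The work goes in short steps, Python scripts to look and compute and a tool call to move; the robot and the scene stay as the last step left them, time stands still between calls to the robot, and variables do not carry over. Pictures are saved under pics/ and viewed, at most 10 in all, crops included, and the job is handed in when it is done.

Besides the shell and the picture viewer there is one more tool, called by a JSON object that holds its "method" and its "body", one argument or row to a line. jog_arm: Moves the arm, as the interface text tells. Shift numbers are shares of 12 cm and turn numbers shares of pi/2 rad, none past 1 either way. Its arguments: {"type":"object","properties":{"increments":{"type":"array"},"force":{"type":"number"}},"required":["increments"]}

```bash
mkdir -p pics
cat > h.py <<'E'
import numpy as np, cv2
from plant import get_state, imaging, job, ctrl
from scipy.spatial.transform import Rotation as R
def look(n):
    s=get_state(); c=imaging.read_camera(n)
    if n=='wrist':
        T=np.eye(4);T[:3,:3]=R.from_quat(s['tcp_rot']).as_matrix();T[:3,3]=s['eef_pos'];c['E']=T@np.array(c['mount'])
    else: c['E']=np.array(c['extrinsics'])
    return c
def ray(c,u,v):
    K=np.array(c['camera_matrix']);d=np.array([(u-K[0,2])/K[0,0],-(v-K[1,2])/K[1,1],-1.])
    return c['E'][:3,3],c['E'][:3,:3]@d
def plane(c,u,v,z):
    o,d=ray(c,u,v);return o+d*(z-o[2])/d[2]
def pt(c,u,v):
    o,d=ray(c,u,v);return o+d*c['depth'][int(v),int(u)]
E
python3 - <<'E'
from h import *
for n in ['scene','top']:
    c=look(n); cv2.imwrite(f'pics/{n}0.png',c['frame']); print(n,c['E'].round(3).tolist(),c.keys())
    np.save(n+'0.npy',c,allow_pickle=True)
print(get_state())
E
```

```text
scene [[0.735, -0.584, 0.345, 0.965], [0.678, 0.63, -0.379, -0.467], [0.004, 0.513, 0.859, 1.165], [0.0, 0.0, 0.0, 1.0]] dict_keys(['frame', 'depth', 'camera_matrix', 'extrinsics', 'E'])
top [[0.006, 0.995, -0.104, 0.383], [-1.0, 0.007, 0.005, -0.008], [0.006, 0.103, 0.995, 1.663], [0.0, 0.0, 0.0, 1.0]] dict_keys(['frame', 'depth', 'camera_matrix', 'extrinsics', 'E'])
{'time': 0.1, 'qpos': array([-1.31599732e+00,  2.87126423e-01,  1.57803730e+00, -1.18625263e-06,
        1.27861472e+00, -1.49988338e-01]), 'dq': array([ 0.00069658, -0.00074937, -0.00360673,  0.00092753,  0.00107362,
        0.00096192]), 'joint_efforts': array([ 1.97887326e-03, -4.07292581e+01, -2.93698955e+01, -6.97042697e-05,
        3.39396858e-03, -1.08014598e-05]), 'eef_pos': array([ 0.26572573, -0.61990159,  0.25504892]), 'tcp_rot': array([ 9.79587602e-01,  2.01014763e-01, -5.78142453e-05, -1.09136316e-03]), 'contact_force': array([-1.25998666, -0.70360584, -1.00169983]), 'wrist_torque': array([0.02769029, 0.04188896, 0.00049974]), 'finger_force': 0.0, 'opening': 1.004307714766379}
```

View pics/scene0.png

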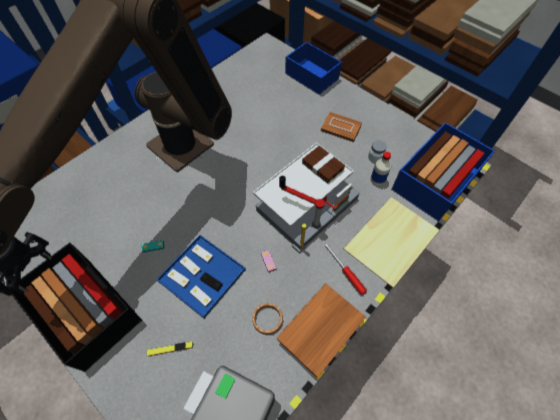

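View pics/top0.png

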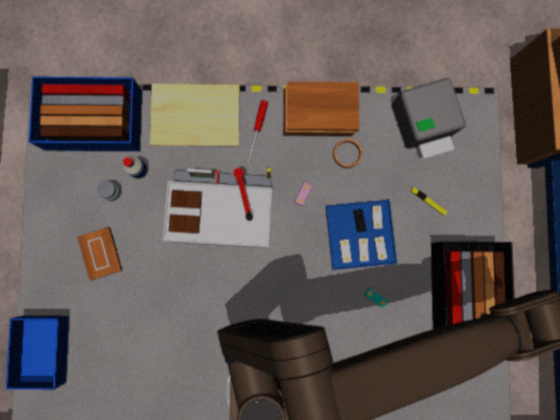

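The top view shows the pan at (218,213), the red arm with its hinge near (240,175) and its knob at (249,216), and the yellow post at (269,172). The candidates for bars are the brass-dotted ones in the tray at (378,217), (346,251), (364,249) and (381,247). Things to leave alone are the black spacer (360,220), the pink look-alike (304,194) and the turquoise one (375,297). I choose the four grey-white dotted bars in the tray and will measure them in a close crop.

Run:
```python
from h import *
c=np.load('top0.npy',allow_pickle=True).item(); f=c['frame']; h=cv2.cvtColor(f,cv2.COLOR_BGR2HSV)
def comps(m,zp,name,lo,roi,hi=1e9):
    k=np.zeros(m.shape,np.uint8);x0,y0,x1,y1=roi;k[y0:y1,x0:x1]=m[y0:y1,x0:x1].astype(np.uint8)
    for q in cv2.findContours(k,cv2.RETR_EXTERNAL,cv2.CHAIN_APPROX_NONE)[0]:
        if lo<cv2.contourArea(q)<hi:
            P=np.array([plane(c,*p[0],zp)[:2] for p in q],np.float32)
            r=cv2.minAreaRect(P); M=cv2.moments(q); u,v=M['m10']/M['m00'],M['m01']/M['m00']
            print(name,np.round([u,v]),np.round(r[0],4),np.round(r[1],4),round(r[2],1),'depthz',pt(c,u,v).round(3))
H,S,V=cv2.split(h)
comps(V>120,0.018,'bar',60,(325,198,400,272))
comps((H>100)&(H<125)&(S>120),0.016,'tray',800,(320,190,402,280))
comps((V<45),0.018,'black',60,(335,205,385,240))
comps((V>110)&(S<60),0.13,'pan',2000,(155,170,280,260))
comps(((H<8)|(H>172))&(S>150),0.172,'red',40,(225,160,262,225))
comps((V<60),0.222,'knob',10,(240,205,260,225))
comps((H>20)&(H<35)&(S>130),0.17,'ypost',3,(260,160,280,185))
for u,v in [(200,225),(230,230),(185,200),(249,215),(240,175),(269,172)]: print((u,v),pt(c,u,v).round(3))
a=np.hstack([cv2.resize(f[160:255,155:280],None,fx=3.2,fy=3.2,interpolation=2),cv2.resize(f[195:290,320:402],None,fx=3.2,fy=3.2,interpolation=2)])
cv2.imwrite('pics/crop1.png',a)
```

```text
bar [397. 223.] [ 0.4869 -0.4085] [0.0217 0.1727] 89.0 depthz [ 0.51  -0.416  0.   ]
bar [360. 234.] [ 0.4728 -0.2981] [0.1848 0.1873] 5.9 depthz [ 0.472 -0.301  0.01 ]
bar [337. 200.] [ 0.5765 -0.238 ] [0.0156 0.0932] 0.4 depthz [ 0.581 -0.232  0.003]
tray [361. 234.] [ 0.4728 -0.3017] [0.1987 0.1976] 5.9 depthz [ 0.473 -0.303  0.01 ]
black [359. 220.] [ 0.5158 -0.2972] [0.0644 0.0249] 9.7 depthz [ 0.515 -0.297  0.02 ]
pan [215. 220.] [0.5214 0.1328] [0.257  0.3593] 0.4 depthz [0.504 0.14  0.113]
red [242. 186.] [0.5847 0.0608] [0.1314 0.0268] 9.7 depthz [0.596 0.06  0.177]
knob [249. 216.] [0.5086 0.0383] [0.0163 0.0135] 0.6 depthz [0.509 0.038 0.218]
ypost [268. 171.] [ 0.6382 -0.0152] [0.0229 0.0085] 0.4 depthz [ 0.643 -0.015  0.166]
(200, 225) [0.491 0.182 0.113]
(230, 230) [0.477 0.095 0.115]
(185, 200) [0.56  0.222 0.144]
(249, 215) [0.511 0.037 0.223]
(240, 175) [0.628 0.065 0.176]
(269, 172) [ 0.64  -0.017  0.157]
```

View pics/crop1.png

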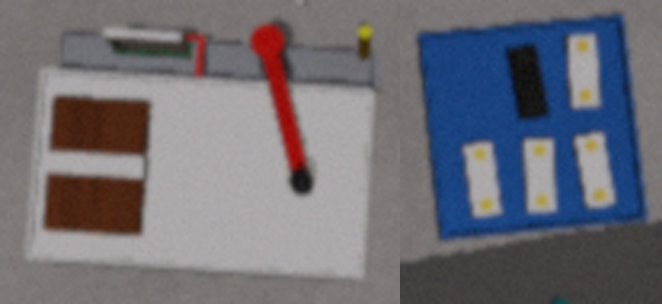

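The crop shows four white bars with brass dots and the black spacer, so the choice holds. The red arm lies about 15° off across the pan, and the pan face is at z≈0.115 (travel ≈0.025), so about two bars are needed. Next I move over the tray on the way to the knob.

{"method": "jog_arm", "body": {
  "increments": [
    {"dx": 0.75, "dy": 1, "dz": 0.4, "az": -0.12, "gripper": 0},
    {"dx": 0.75, "dy": 1, "dz": 0.4, "az": -0.12, "gripper": 0},
    {"dx": 0.75, "dy": 1, "dz": 0.4, "az": -0.12, "gripper": 0},
    {"dx": 0.75, "dy": 1, "dz": 0.4, "az": -0.12, "gripper": 0}
  ]
}}

```text
$.increments[0]: bad value
```

{"method": "jog_arm", "body": {
  "increments": [
    {"dx": 0.75, "dy": 1, "gripper": 0},
    {"dx": 0.75, "dy": 1, "gripper": 0},
    {"dx": 0.75, "dy": 1, "gripper": 0},
    {"dx": 0.75, "dy": 1, "gripper": 0}
  ]
}}

```text
$.increments[0]: bad value
```

{"method": "jog_arm", "body": {
  "increments": [
    {"dx": 0, "dy": 0.67, "gripper": 0},
    {"dx": 0, "dy": 0.67, "gripper": 0},
    {"dx": 0, "dy": 0.67, "gripper": 0},
    {"dx": 0, "dy": 0.67, "gripper": 0},
    {"dx": 0, "dy": 0.67, "gripper": 0}
  ]
}}

```text
$.increments[0]: bad value
```

Run:
```python
from h import *
c=look('wrist'); np.save('w1.npy',c,allow_pickle=True); cv2.imwrite('pics/w1.png',c['frame']); s=get_state(); print(s['eef_pos'],s['tcp_rot'],s['contact_force'],s['opening'],s['time'])
print(c['E'].round(3).tolist(), pt(c,280,210))
```

```text
[ 0.26574741 -0.61998578  0.25522223] [ 9.79588519e-01  2.01011073e-01 -4.29355012e-05 -9.38146335e-04] [0.65809958 0.72120257 0.9881331 ] 0.9990161656068688 0.15
[[0.393, 0.886, 0.246, 0.328], [-0.919, 0.38, 0.103, -0.593], [-0.002, -0.267, 0.964, 0.372], [0.0, 0.0, 0.0, 1.0]] [ 0.26442061 -0.62301251  0.1176125 ]
```

View pics/w1.png

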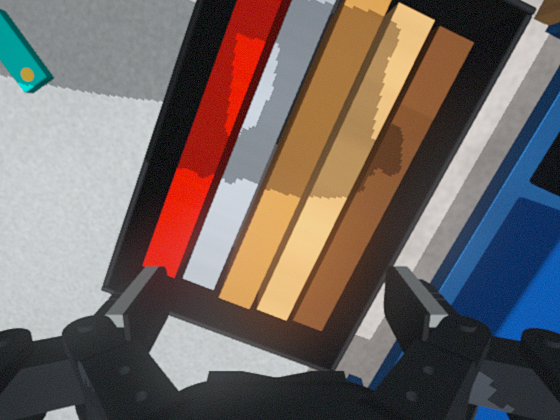

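All three moves were refused, and the picture shows only the wooden-die box still under the gripper. A row probably needs every key, so I test that with one call.

{"method": "jog_arm", "body": {
  "increments": [
    {"dx": 0.75, "dy": 1, "dz": 0.4, "ax": 0, "ay": 0, "az": -0.12, "gripper": 0},
    {"dx": 0.75, "dy": 1, "dz": 0.4, "ax": 0, "ay": 0, "az": -0.12, "gripper": 0},
    {"dx": 0.75, "dy": 1, "dz": 0.4, "ax": 0, "ay": 0, "az": -0.12, "gripper": 0},
    {"dx": 0.75, "dy": 1, "dz": 0.4, "ax": 0, "ay": 0, "az": -0.12, "gripper": 0}
  ]
}}

```text
time: 0.55
eef_pos: [0.3588, -0.4975, 0.3069]
tcp_rot: [0.994, 0.11, 0.001, 0.001]
contact_force: [-0.1, -0.5, 0.7]
opening: 0.498
finger_force: 0.0
```

{"method": "jog_arm", "body": {
  "increments": [
    {"dx": 0.75, "dy": 1, "dz": 0, "ax": 0, "ay": 0, "az": 0, "gripper": 0},
    {"dx": 0.75, "dy": 1, "dz": 0, "ax": 0, "ay": 0, "az": 0, "gripper": 0},
    {"dx": 0.75, "dy": 1, "dz": 0, "ax": 0, "ay": 0, "az": 0, "gripper": 0},
    {"dx": 0.75, "dy": 1, "dz": 0, "ax": 0, "ay": 0, "az": 0, "gripper": 0}
  ]
}}

```text
time: 0.95
eef_pos: [0.4483, -0.3764, 0.3038]
tcp_rot: [0.994, 0.111, 0.0, -0.001]
contact_force: [-0.9, -0.2, 0.5]
opening: 0.498
finger_force: 0.0
```

{"method": "jog_arm", "body": {
  "increments": [
    {"dx": 0, "dy": 0.67, "dz": 0, "ax": 0, "ay": 0, "az": 0, "gripper": 0},
    {"dx": 0, "dy": 0.67, "dz": 0, "ax": 0, "ay": 0, "az": 0, "gripper": 0},
    {"dx": 0, "dy": 0.67, "dz": 0, "ax": 0, "ay": 0, "az": 0, "gripper": 0},
    {"dx": 0, "dy": 0.67, "dz": 0, "ax": 0, "ay": 0, "az": 0, "gripper": 0}
  ]
}}

```text
time: 1.35
eef_pos: [0.4456, -0.3006, 0.3042]
tcp_rot: [0.994, 0.108, -0.0, 0.0]
contact_force: [-0.0, -0.1, -0.0]
opening: 0.499
finger_force: 0.0
```

Run:
```python
from h import *
c=look('wrist'); np.save('w1.npy',c,allow_pickle=True); cv2.imwrite('pics/w2.png',c['frame']); s=get_state(); print(s['eef_pos'],s['tcp_rot'],s['contact_force'],s['opening'],s['time'])
f=c['frame'];h=cv2.cvtColor(f,cv2.COLOR_BGR2HSV);H,S,V=cv2.split(h)
m=(~((H>95)&(H<130)&(S>90))&(V>110)).astype(np.uint8)
for q in cv2.findContours(m,cv2.RETR_EXTERNAL,cv2.CHAIN_APPROX_NONE)[0]:
    if cv2.contourArea(q)<400: continue
    P=np.array([plane(c,*p[0],0.018)[:2] for p in q],np.float32);r=cv2.minAreaRect(P);M=cv2.moments(q);u,v=M['m10']/M['m00'],M['m01']/M['m00']
    print(np.round([u,v]),np.round(r[0],4),np.round(r[1],4),round(r[2],1),pt(c,u,v).round(4))
# scale geometry from top
t=np.load('top0.npy',allow_pickle=True).item()
for n,(u,v),z in [('hinge',(238.8,173.2),.177),('knobtop',(249,216),.222),('corner far left',(168.7,181.5),.12),('far right',(273,187.5),.12),('near right',(268.5,246),.12),('near left',(163.5,241),.12)]: print(n,plane(t,u,v,z).round(4))
```

```text
[ 0.44553731 -0.30116518  0.30418864] [ 9.94193200e-01  1.07609119e-01 -1.86953364e-04  3.52516735e-04] [-0.03773508 -1.19749524 -0.38474459] 0.4980484447199704 1.4
[135. 404.] [ 0.0932 -0.1841] [0.0339 0.0875] 64.6 [ 0.075  -0.1762  0.0003]
[543. 325.] [ 0.3324 -0.6768] [0.1205 0.0338] 0.0 [ 0.3698 -0.5859  0.1103]
[523. 308.] [ 0.3392 -0.6398] [0.0352 0.1056] 90.0 [ 0.3839 -0.5559  0.1137]
[325. 194.] [ 0.4321 -0.3606] [0.0705 0.029 ] 9.3 [ 0.4328 -0.3608  0.017 ]
[279. 189.] [ 0.4266 -0.308 ] [0.0704 0.0285] 1.9 [ 0.4278 -0.308   0.0184]
[231. 183.] [ 0.4222 -0.2532] [0.0694 0.0284] 7.1 [ 0.4229 -0.253   0.0181]
[339. 108.] [ 0.5276 -0.3515] [0.0703 0.0282] 2.5 [ 0.5284 -0.3514  0.0195]
[293. 156.] [ 0.3942 -0.298 ] [0.4467 0.6824] 12.4 [ 0.4663 -0.3157  0.0032]
hinge [0.633  0.0682 0.177 ]
knobtop [0.5086 0.0369 0.222 ]
corner far left [0.6166 0.2747 0.12  ]
far right [ 0.6012 -0.0289  0.12  ]
near right [ 0.4313 -0.0169  0.12  ]
near left [0.4436 0.2852 0.12  ]
```

View pics/w2.png

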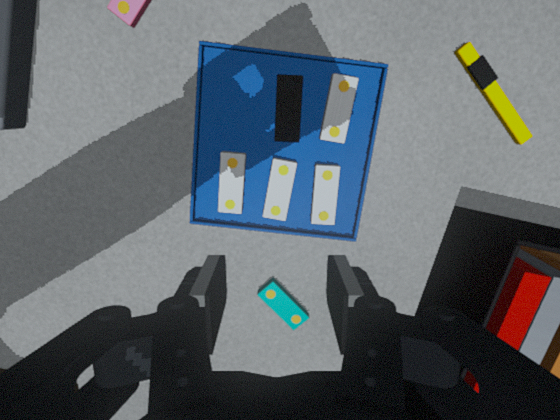

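Wrist view: four bars centred at (231,183), (279,189), (325,194) and (339,108), each measuring 70x28.5 mm, with the spacer at (288,108). The hinge is at (0.635,0.068) and the knob at (0.509,0.037), 130 mm apart as given. Going to the knob.

{"method": "jog_arm", "body": {
  "increments": [
    {"dx": 0.175, "dy": 0.94, "dz": 0, "ax": 0, "ay": 0, "az": 0, "gripper": 0.2},
    {"dx": 0.175, "dy": 0.94, "dz": 0, "ax": 0, "ay": 0, "az": 0, "gripper": 0.2},
    {"dx": 0.175, "dy": 0.94, "dz": 0, "ax": 0, "ay": 0, "az": 0, "gripper": 0.2}
  ]
}}

```text
time: 1.7
eef_pos: [0.4671, -0.1858, 0.3042]
tcp_rot: [0.994, 0.108, 0.0, -0.0]
contact_force: [-0.4, -0.2, 0.2]
opening: 0.599
finger_force: 0.0
```

{"method": "jog_arm", "body": {
  "increments": [
    {"dx": 0.175, "dy": 0.94, "dz": 0, "ax": 0, "ay": 0, "az": 0, "gripper": 0.2},
    {"dx": 0.175, "dy": 0.94, "dz": 0, "ax": 0, "ay": 0, "az": 0, "gripper": 0.2},
    {"dx": 0.175, "dy": 0.94, "dz": 0, "ax": 0, "ay": 0, "az": 0, "gripper": 0.2}
  ]
}}

```text
time: 2.0
eef_pos: [0.4885, -0.0727, 0.3044]
tcp_rot: [0.994, 0.109, 0.0, -0.0]
contact_force: [0.5, -0.0, -0.1]
opening: 0.599
finger_force: 0.0
```

{"method": "jog_arm", "body": {
  "increments": [
    {"dx": 0.175, "dy": 0.94, "dz": 0, "ax": 0, "ay": 0, "az": 0, "gripper": 0.2},
    {"dx": 0.175, "dy": 0.94, "dz": 0, "ax": 0, "ay": 0, "az": 0, "gripper": 0.2},
    {"dx": 0.175, "dy": 0.94, "dz": 0, "ax": 0, "ay": 0, "az": 0, "gripper": 0.2},
    {"dx": 0.175, "dy": 0.94, "dz": 0, "ax": 0, "ay": 0, "az": 0, "gripper": 0.2}
  ]
}}

```text
time: 2.4
eef_pos: [0.5095, 0.0386, 0.3041]
tcp_rot: [0.994, 0.109, -0.0, 0.0]
contact_force: [-0.1, -0.9, -0.1]
opening: 0.599
finger_force: 0.0
```

Run:
```python
from h import *
c=look('wrist');f=c['frame'];s=get_state();print(s['eef_pos'])
h=cv2.cvtColor(f,cv2.COLOR_BGR2HSV);D=c['depth']
# knob: points with world height 0.21-0.23
vv,uu=np.mgrid[0:420,0:560];K=c['camera_matrix'];d=np.stack([(uu-K[0,2])/K[0,0],-(vv-K[1,2])/K[1,1],-np.ones(uu.shape)],-1)*D[...,None]
P=d@c['E'][:3,:3].T+c['E'][:3,3]
m=(P[...,2]>.214)&(P[...,2]<.23)&(np.hypot(P[...,0]-.509,P[...,1]-.037)<.03)
print(m.sum(),np.median(P[m],0),P[m].min(0),P[m].max(0))
```

```text
[0.50935469 0.03746052 0.30410039]
903 [0.51082975 0.03872559 0.22154937] [0.50025233 0.02883331 0.21407136] [0.51950941 0.04819177 0.22332477]
```

{"method": "jog_arm", "body": {
  "increments": [
    {"dx": 0.01, "dy": 0, "dz": -0.4, "ax": 0, "ay": 0, "az": 0, "gripper": 0.2},
    {"dx": 0.01, "dy": 0, "dz": -0.77, "ax": 0, "ay": 0, "az": 0, "gripper": 0.2},
    {"dx": 0.01, "dy": 0, "dz": -0.77, "ax": 0, "ay": 0, "az": 0, "gripper": 0.2},
    {"dx": 0.01, "dy": 0, "dz": -0.77, "ax": 0, "ay": 0, "az": 0, "gripper": -1},
    {"dx": 0.01, "dy": 0, "dz": -0.77, "ax": 0, "ay": 0, "az": 0, "gripper": -1},
    {"dx": 0.01, "dy": 0, "dz": -0.77, "ax": 0, "ay": 0, "az": 0, "gripper": -1},
    {"dx": 0.01, "dy": 0, "dz": -0.77, "ax": 0, "ay": 0, "az": 0, "gripper": -1}
  ],
  "force": 30
}}

```text
time: 3.15
eef_pos: [0.5117, 0.0378, 0.2151]
tcp_rot: [0.994, 0.108, 0.003, 0.001]
contact_force: [-1.1, -0.7, 5.6]
opening: 0.224
finger_force: 29.9
```

Run:
```python
import numpy as np
h=np.array([.635,.068]);k=np.array([.5105,.038]);r=k-h;print(np.hypot(*r))
for a in range(6,91,6):
    t=np.radians(a);p=h+np.array([[np.cos(t),-np.sin(t)],[np.sin(t),np.cos(t)]])@r
    print(a,((p-k)/.12).round(2),(a/90),p.round(3))
```

```text
0.12806346083094902
6 [ 0.03 -0.11] 0.06666666666666667 [0.514 0.025]
12 [ 0.07 -0.21] 0.13333333333333333 [0.519 0.013]
18 [ 0.13 -0.31] 0.2 [0.526 0.001]
24 [ 0.19 -0.4 ] 0.26666666666666666 [ 0.533 -0.01 ]
30 [ 0.26 -0.49] 0.3333333333333333 [ 0.542 -0.02 ]
36 [ 0.35 -0.56] 0.4 [ 0.552 -0.029]
42 [ 0.43 -0.63] 0.4666666666666667 [ 0.563 -0.038]
48 [ 0.53 -0.69] 0.5333333333333333 [ 0.574 -0.045]
54 [ 0.63 -0.74] 0.6 [ 0.586 -0.05 ]
60 [ 0.74 -0.77] 0.6666666666666666 [ 0.599 -0.055]
66 [ 0.84 -0.8 ] 0.7333333333333333 [ 0.612 -0.058]
72 [ 0.95 -0.81] 0.8 [ 0.625 -0.06 ]
78 [ 1.07 -0.82] 0.8666666666666667 [ 0.638 -0.06 ]
84 [ 1.18 -0.81] 0.9333333333333333 [ 0.652 -0.059]
90 [ 1.29 -0.79] 1.0 [ 0.665 -0.057]
```

{"method": "jog_arm", "body": {
  "increments": [
    {"dx": 0.03, "dy": -0.11, "dz": 0, "ax": 0, "ay": 0, "az": 0.07, "gripper": -1},
    {"dx": 0.07, "dy": -0.21, "dz": 0, "ax": 0, "ay": 0, "az": 0.13, "gripper": -1},
    {"dx": 0.13, "dy": -0.31, "dz": 0, "ax": 0, "ay": 0, "az": 0.2, "gripper": -1},
    {"dx": 0.19, "dy": -0.4, "dz": 0, "ax": 0, "ay": 0, "az": 0.27, "gripper": -1},
    {"dx": 0.26, "dy": -0.49, "dz": 0, "ax": 0, "ay": 0, "az": 0.33, "gripper": -1},
    {"dx": 0.35, "dy": -0.56, "dz": 0, "ax": 0, "ay": 0, "az": 0.4, "gripper": -1},
    {"dx": 0.43, "dy": -0.63, "dz": 0, "ax": 0, "ay": 0, "az": 0.47, "gripper": -1},
    {"dx": 0.43, "dy": -0.63, "dz": 0, "ax": 0, "ay": 0, "az": 0.47, "gripper": -1}
  ]
}}

```text
time: 3.95
eef_pos: [0.5655, -0.0365, 0.2151]
tcp_rot: [0.888, 0.459, 0.005, 0.001]
contact_force: [5.4, 5.5, 4.0]
opening: 0.222
finger_force: 30.0
```

{"method": "jog_arm", "body": {
  "increments": [
    {"dx": 0.1, "dy": -0.06, "dz": 0, "ax": 0, "ay": 0, "az": 0.07, "gripper": -1},
    {"dx": 0.2, "dy": -0.11, "dz": 0, "ax": 0, "ay": 0, "az": 0.13, "gripper": -1},
    {"dx": 0.31, "dy": -0.14, "dz": 0, "ax": 0, "ay": 0, "az": 0.2, "gripper": -1},
    {"dx": 0.41, "dy": -0.17, "dz": 0, "ax": 0, "ay": 0, "az": 0.27, "gripper": -1},
    {"dx": 0.52, "dy": -0.18, "dz": 0, "ax": 0, "ay": 0, "az": 0.33, "gripper": -1},
    {"dx": 0.64, "dy": -0.19, "dz": 0, "ax": 0, "ay": 0, "az": 0.4, "gripper": -1},
    {"dx": 0.68, "dy": -0.19, "dz": 0, "ax": 0, "ay": 0, "az": 0.42, "gripper": -1},
    {"dx": 0.68, "dy": -0.19, "dz": 0, "ax": 0, "ay": 0, "az": 0.42, "gripper": -1}
  ]
}}

```text
time: 4.75
eef_pos: [0.6452, -0.0568, 0.2151]
tcp_rot: [0.691, 0.723, 0.004, -0.0]
contact_force: [0.6, 8.5, 5.9]
opening: 0.224
finger_force: 30.2
```

{"method": "jog_arm", "body": {
  "increments": [
    {"dx": 0.03, "dy": 0.0, "dz": 0, "ax": 0, "ay": 0, "az": 0.02, "gripper": -1},
    {"dx": 0.06, "dy": 0.0, "dz": 0, "ax": 0, "ay": 0, "az": 0.03, "gripper": -1},
    {"dx": 0.08, "dy": 0.01, "dz": 0, "ax": 0, "ay": 0, "az": 0.03, "gripper": -1},
    {"dx": 0.08, "dy": 0.01, "dz": 0, "ax": 0, "ay": 0, "az": 0.03, "gripper": -1}
  ]
}}

```text
time: 5.15
eef_pos: [0.6516, -0.0561, 0.215]
tcp_rot: [0.674, 0.739, -0.0, -0.003]
contact_force: [-9.1, 6.0, 9.6]
opening: 0.223
finger_force: 30.8
```

{"method": "jog_arm", "body": {
  "increments": [
    {"dx": 0.03, "dy": 0.0, "dz": 0, "ax": 0, "ay": 0, "az": 0, "gripper": -1},
    {"dx": 0.05, "dy": 0.0, "dz": 0, "ax": 0, "ay": 0, "az": 0, "gripper": -1},
    {"dx": 0.05, "dy": 0.0, "dz": 0, "ax": 0, "ay": 0, "az": 0, "gripper": -1}
  ]
}}

```text
time: 5.45
eef_pos: [0.6521, -0.0561, 0.2147]
tcp_rot: [0.674, 0.739, -0.006, -0.01]
contact_force: [-29.8, 5.8, 18.7]
opening: 0.223
finger_force: 36.8
```

The brace is against the stop: the knob is at x=0.652 as predicted, with a reaction of 30 N. Unload, release and rise.

{"method": "jog_arm", "body": {
  "increments": [
    {"dx": -0.06, "dy": 0, "dz": 0, "ax": 0, "ay": 0, "az": 0, "gripper": -1},
    {"dx": -0.06, "dy": 0, "dz": 0, "ax": 0, "ay": 0, "az": 0, "gripper": 0},
    {"dx": -0.06, "dy": 0, "dz": 0, "ax": 0, "ay": 0, "az": 0, "gripper": 0},
    {"dx": -0.06, "dy": 0, "dz": 0, "ax": 0, "ay": 0, "az": 0, "gripper": 0},
    {"dx": -0.06, "dy": 0, "dz": 0.4, "ax": 0, "ay": 0, "az": 0, "gripper": 0},
    {"dx": -0.06, "dy": 0, "dz": 0.6, "ax": 0, "ay": 0, "az": 0, "gripper": 0},
    {"dx": -0.06, "dy": 0, "dz": 0.6, "ax": 0, "ay": 0, "az": 0, "gripper": 0}
  ]
}}

```text
time: 6.15
eef_pos: [0.6541, -0.0596, 0.2897]
tcp_rot: [0.674, 0.738, 0.002, 0.004]
contact_force: [0.5, -0.3, 1.1]
opening: 0.501
finger_force: 0.0
```

Run:
```python
from h import *
print({k:getattr(ctrl,k) for k in dir(ctrl) if k[0]!='_'}); s=get_state();print(s['eef_pos'],s['tcp_rot'])
for n in ['top','scene']:
    c=look(n); np.save(n+'1.npy',c,allow_pickle=True)
    cv2.imwrite(f'pics/{n}1.png',c['frame'])
    h=cv2.cvtColor(c['frame'],cv2.COLOR_BGR2HSV);H,S,V=cv2.split(h)
    if n=='top':
        print('pan', [pt(c,u,v).round(4) for u,v in [(200,228),(220,235),(230,228),(240,235)]])
```

```text
{'Unreachable': <class 'plant.Unreachable'>, 'finger_overhang': 0.025}
[ 0.65412716 -0.0596233   0.28970705] [0.6743962  0.73835277 0.00229043 0.00443945]
pan [array([0.4822, 0.1818, 0.1141]), array([0.4617, 0.1225, 0.1264]), array([0.4825, 0.0947, 0.1183]), array([0.4371, 0.0422, 0.6117])]
```

{"method": "jog_arm", "body": {
  "increments": [
    {"dx": -0.97, "dy": -0.8, "dz": 0, "ax": 0, "ay": 0, "az": -0.49, "gripper": -0.05},
    {"dx": -0.97, "dy": -0.8, "dz": 0, "ax": 0, "ay": 0, "az": -0.49, "gripper": -0.05},
    {"dx": -0.97, "dy": -0.8, "dz": 0, "ax": 0, "ay": 0, "az": -0.49, "gripper": -0.05},
    {"dx": -0.97, "dy": -0.8, "dz": 0, "ax": 0, "ay": 0, "az": -0.49, "gripper": -0.05},
    {"dx": -0.97, "dy": -0.8, "dz": 0, "ax": 0, "ay": 0, "az": -0.49, "gripper": -0.05},
    {"dx": -0.97, "dy": -0.8, "dz": 0, "ax": 0, "ay": 0, "az": -0.49, "gripper": -0.05}
  ]
}}

```text
time: 6.85
eef_pos: [0.5342, -0.155, 0.2815]
tcp_rot: [0.903, 0.43, -0.001, -0.002]
contact_force: [0.0, -0.8, -1.3]
opening: 0.476
finger_force: 0.0
```

{"method": "jog_arm", "body": {
  "increments": [
    {"dx": -0.96, "dy": -0.81, "dz": -0.6, "ax": 0, "ay": 0, "az": -0.49, "gripper": -0.05},
    {"dx": -0.96, "dy": -0.81, "dz": -0.6, "ax": 0, "ay": 0, "az": -0.49, "gripper": -0.05},
    {"dx": -0.96, "dy": -0.81, "dz": -0.6, "ax": 0, "ay": 0, "az": -0.49, "gripper": -0.05},
    {"dx": -0.96, "dy": -0.81, "dz": -0.6, "ax": 0, "ay": 0, "az": -0.49, "gripper": -0.05},
    {"dx": -0.96, "dy": -0.81, "dz": -0.6, "ax": 0, "ay": 0, "az": -0.49, "gripper": -0.05},
    {"dx": -0.96, "dy": -0.81, "dz": -0.6, "ax": 0, "ay": 0, "az": -0.49, "gripper": -0.05},
    {"dx": -0.96, "dy": -0.81, "dz": -0.6, "ax": 0, "ay": 0, "az": -0.49, "gripper": -0.05}
  ]
}}

```text
time: 7.55
eef_pos: [0.4201, -0.2517, 0.2112]
tcp_rot: [0.998, 0.063, -0.0, -0.001]
contact_force: [-0.1, 0.4, 0.1]
opening: 0.475
finger_force: 0.0
```

Run:
```python
from h import *
s=get_state();print(s['eef_pos'],2*np.degrees(np.arctan2(s['tcp_rot'][1],s['tcp_rot'][0])))
for n in ['top','scene']:
    c=look(n); np.save(n+'2.npy',c,allow_pickle=True); cv2.imwrite(f'pics/{n}2.png',c['frame'])
    if n=='top':
        f=c['frame']; m=(P:=None)
        cv2.imwrite('pics/c2.png',cv2.resize(f[150:280,155:300],None,fx=3.5,fy=3.5,interpolation=2))
        vv,uu=np.mgrid[180:250:1,165:275:1]
        Z=np.array([pt(c,u,v) for u,v in zip(uu.ravel(),vv.ravel())])
        g=(np.abs(Z[:,0]-.523)<.06)&(np.abs(Z[:,1]-.05)<.05)
        print('pan z',np.median(Z[g],0),g.sum(),Z[g][:,2].std())
    else:
        cv2.imwrite('pics/s2.png',cv2.resize(c['frame'][130:260,240:370],None,fx=4,fy=4,interpolation=2))
```

```text
[ 0.42008204 -0.25168024  0.21120278] 7.244190851831303
pan z [0.52373029 0.04968673 0.11589436] 1395 0.0034107997996636313
```

View pics/s2.png

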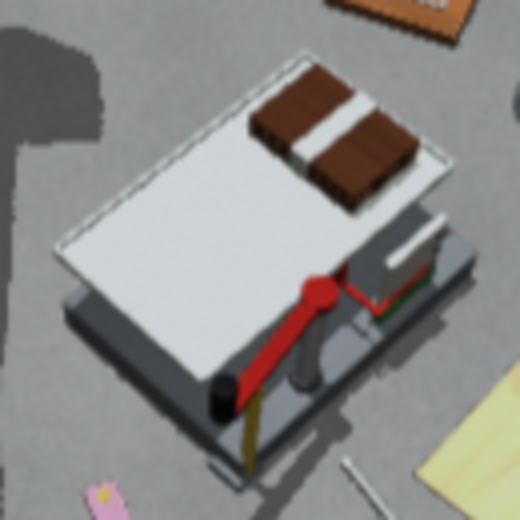

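The red arm now lies against the yellow post at about (255,400) in the crop, so it is parked, and the red pointer sits above the green band at (375,300). The pan face at 0.116 gives a travel of ≈0.024. Now bar A.

{"method": "jog_arm", "body": {
  "increments": [
    {"dx": 0.01, "dy": -0.01, "dz": -0.4, "ax": 0, "ay": 0, "az": 0, "gripper": -0.05},
    {"dx": 0.01, "dy": -0.01, "dz": -0.8, "ax": 0, "ay": 0, "az": 0, "gripper": -0.05},
    {"dx": 0.01, "dy": -0.01, "dz": -1, "ax": 0, "ay": 0, "az": 0, "gripper": -0.05},
    {"dx": 0.01, "dy": -0.01, "dz": -1, "ax": 0, "ay": 0, "az": 0, "gripper": -0.05}
  ]
}}

```text
time: 8.05
eef_pos: [0.4192, -0.2506, 0.0878]
tcp_rot: [0.998, 0.062, -0.003, -0.003]
contact_force: [0.2, 0.2, 0.1]
opening: 0.477
finger_force: 0.0
```

{"method": "jog_arm", "body": {
  "increments": [
    {"dx": 0, "dy": 0, "dz": -0.2, "ax": 0, "ay": 0, "az": 0, "gripper": -0.05},
    {"dx": 0, "dy": 0, "dz": -0.36, "ax": 0, "ay": 0, "az": 0, "gripper": -0.05},
    {"dx": 0, "dy": 0, "dz": -0.46, "ax": 0, "ay": 0, "az": 0, "gripper": -0.05},
    {"dx": 0, "dy": 0, "dz": -0.46, "ax": 0, "ay": 0, "az": 0, "gripper": -0.05}
  ]
}}

```text
time: 8.45
eef_pos: [0.4213, -0.2529, 0.0365]
tcp_rot: [0.998, 0.062, -0.0, -0.0]
contact_force: [-0.4, 0.5, 0.5]
opening: 0.48
finger_force: 0.0
```

{"method": "jog_arm", "body": {
  "increments": [
    {"dx": 0, "dy": 0, "dz": -0.03, "ax": 0, "ay": 0, "az": 0, "gripper": -0.05},
    {"dx": 0, "dy": 0, "dz": -0.03, "ax": 0, "ay": 0, "az": 0, "gripper": -1},
    {"dx": 0, "dy": 0, "dz": -0.03, "ax": 0, "ay": 0, "az": 0, "gripper": -1},
    {"dx": 0, "dy": 0, "dz": -0.03, "ax": 0, "ay": 0, "az": 0, "gripper": -1},
    {"dx": 0, "dy": 0, "dz": -0.03, "ax": 0, "ay": 0, "az": 0, "gripper": -1}
  ],
  "force": 40
}}

```text
time: 8.95
eef_pos: [0.4221, -0.2539, 0.0343]
tcp_rot: [0.998, 0.061, 0.001, 0.001]
contact_force: [0.1, 0.7, 5.3]
opening: 0.315
finger_force: 40.4
```

{"method": "jog_arm", "body": {
  "increments": [
    {"dx": 0, "dy": 0, "dz": 0.3, "ax": 0, "ay": 0, "az": 0, "gripper": -1},
    {"dx": 0, "dy": 0, "dz": 0.7, "ax": 0, "ay": 0, "az": 0, "gripper": -1},
    {"dx": 0, "dy": 0, "dz": 1, "ax": 0, "ay": 0, "az": 0, "gripper": -1},
    {"dx": 0, "dy": 0, "dz": 1, "ax": 0, "ay": 0, "az": 0, "gripper": -1}
  ]
}}

```text
time: 9.35
eef_pos: [0.4238, -0.2555, 0.1588]
tcp_rot: [0.998, 0.061, 0.004, 0.004]
contact_force: [0.6, -0.5, -0.1]
opening: 0.314
finger_force: 40.1
```

{"method": "jog_arm", "body": {
  "increments": [
    {"dx": 0.06, "dy": 0.33, "dz": 0.3, "ax": 0, "ay": 0, "az": -0.05, "gripper": -1},
    {"dx": 0.12, "dy": 0.67, "dz": 0.6, "ax": 0, "ay": 0, "az": -0.11, "gripper": -1},
    {"dx": 0.17, "dy": 1, "dz": 0.6, "ax": 0, "ay": 0, "az": -0.11, "gripper": -1}
  ]
}}

```text
time: 9.65
eef_pos: [0.4429, -0.1335, 0.228]
tcp_rot: [1.0, -0.027, 0.003, 0.001]
contact_force: [1.4, -0.0, -2.0]
opening: 0.311
finger_force: 40.2
```

{"method": "jog_arm", "body": {
  "increments": [
    {"dx": 0.06, "dy": 0.33, "dz": 0, "ax": 0, "ay": 0, "az": 0, "gripper": -1},
    {"dx": 0.12, "dy": 0.67, "dz": 0, "ax": 0, "ay": 0, "az": 0, "gripper": -1},
    {"dx": 0.17, "dy": 1, "dz": 0, "ax": 0, "ay": 0, "az": 0, "gripper": -1}
  ]
}}

```text
time: 9.95
eef_pos: [0.4611, -0.0113, 0.2234]
tcp_rot: [1.0, -0.025, -0.001, -0.0]
contact_force: [1.0, -0.4, -1.7]
opening: 0.312
finger_force: 40.2
```

{"method": "jog_arm", "body": {
  "increments": [
    {"dx": 0.06, "dy": 0.33, "dz": 0, "ax": 0, "ay": 0, "az": 0, "gripper": -1},
    {"dx": 0.12, "dy": 0.67, "dz": 0, "ax": 0, "ay": 0, "az": 0, "gripper": -1},
    {"dx": 0.17, "dy": 1, "dz": 0, "ax": 0, "ay": 0, "az": 0, "gripper": -1},
    {"dx": 0.17, "dy": 1, "dz": 0, "ax": 0, "ay": 0, "az": 0, "gripper": -1},
    {"dx": 0.17, "dy": 1, "dz": 0, "ax": 0, "ay": 0, "az": 0, "gripper": -1}
  ]
}}

```text
time: 10.45
eef_pos: [0.4814, 0.1074, 0.2232]
tcp_rot: [1.0, -0.024, -0.002, 0.0]
contact_force: [-0.6, -0.9, -2.2]
opening: 0.311
finger_force: 40.3
```

{"method": "jog_arm", "body": {
  "increments": [
    {"dx": 0.02, "dy": -0.02, "dz": -0.25, "ax": 0, "ay": 0, "az": 0, "gripper": -1},
    {"dx": 0.02, "dy": -0.02, "dz": -0.45, "ax": 0, "ay": 0, "az": 0, "gripper": -1},
    {"dx": 0.02, "dy": -0.02, "dz": -0.56, "ax": 0, "ay": 0, "az": 0, "gripper": -1},
    {"dx": 0.02, "dy": -0.02, "dz": -0.62, "ax": 0, "ay": 0, "az": 0, "gripper": -1},
    {"dx": 0.02, "dy": -0.02, "dz": -0.65, "ax": 0, "ay": 0, "az": 0, "gripper": -1},
    {"dx": 0.02, "dy": -0.02, "dz": -0.68, "ax": 0, "ay": 0, "az": 0, "gripper": -1},
    {"dx": 0.02, "dy": -0.02, "dz": -0.71, "ax": 0, "ay": 0, "az": 0, "gripper": -1},
    {"dx": 0.02, "dy": -0.02, "dz": -0.73, "ax": 0, "ay": 0, "az": 0, "gripper": -1},
    {"dx": 0.02, "dy": -0.02, "dz": -0.73, "ax": 0, "ay": 0, "az": 0, "gripper": -1}
  ]
}}

```text
time: 11.35
eef_pos: [0.4853, 0.1044, 0.1379]
tcp_rot: [1.0, -0.025, 0.001, 0.0]
contact_force: [0.2, 0.3, -0.9]
opening: 0.311
finger_force: 40.4
```

{"method": "jog_arm", "body": {
  "increments": [
    {"dx": 0, "dy": 0, "dz": -0.02, "ax": 0, "ay": 0, "az": 0, "gripper": -1},
    {"dx": 0, "dy": 0, "dz": -0.03, "ax": 0, "ay": 0, "az": 0, "gripper": -1},
    {"dx": 0, "dy": 0, "dz": -0.03, "ax": 0, "ay": 0, "az": 0, "gripper": -0.3},
    {"dx": 0, "dy": 0, "dz": -0.03, "ax": 0, "ay": 0, "az": 0, "gripper": -0.1},
    {"dx": 0, "dy": 0, "dz": -0.03, "ax": 0, "ay": 0, "az": 0, "gripper": -0.05},
    {"dx": 0, "dy": 0, "dz": 0.1, "ax": 0, "ay": 0, "az": 0, "gripper": -0.05},
    {"dx": 0, "dy": 0, "dz": 0.4, "ax": 0, "ay": 0, "az": 0, "gripper": -0.05},
    {"dx": 0, "dy": 0, "dz": 0.75, "ax": 0, "ay": 0, "az": 0, "gripper": -0.05}
  ]
}}

```text
time: 12.15
eef_pos: [0.4836, 0.1044, 0.2268]
tcp_rot: [1.0, -0.025, -0.002, 0.0]
contact_force: [0.7, -0.3, -0.1]
opening: 0.477
finger_force: 0.0
```

```bash
cat > panz.py <<'E'
from h import *
s=get_state();print(s['eef_pos'],2*np.degrees(np.arctan2(s['tcp_rot'][1],s['tcp_rot'][0])))
c=look('top'); vv,uu=np.mgrid[178:252,160:280]
Z=np.array([pt(c,u,v) for u,v in zip(uu.ravel(),vv.ravel())])
for cx,cy in [(.56,.05),(.56,.1),(.5,.0),(.523,.05)]:
    g=(np.abs(Z[:,0]-cx)<.02)&(np.abs(Z[:,1]-cy)<.02)&(Z[:,2]<.15)
    print((cx,cy),'pan z',np.median(Z[g,2]) if g.any() else None,g.sum())
w=look('wrist'); cv2.imwrite('pics/wp.png',w['frame'])
for n in ['scene']:
    c=look(n); cv2.imwrite('pics/sp.png',cv2.resize(c['frame'][130:260,240:370],None,fx=4,fy=4,interpolation=2))
    h=cv2.cvtColor(c['frame'],cv2.COLOR_BGR2HSV)
    vv,uu=np.mgrid[135:250,250:365]
    Z=np.array([pt(c,u,v) for u,v in zip(uu.ravel(),vv.ravel())])
    g=(np.abs(Z[:,0]-.56)<.02)&(np.abs(Z[:,1]-.07)<.04)&(Z[:,2]<.15)
    print('scene pan z',np.median(Z[g,2]),g.sum())
E
python3 panz.py
```

```text
[0.48355361 0.10439179 0.2267983 ] -2.909086395642626
(0.56, 0.05) pan z 0.10409024225686947 153
(0.56, 0.1) pan z 0.10379337056559046 81
(0.5, 0.0) pan z 0.1044857982258951 190
(0.523, 0.05) pan z 0.10423053766222856 127
scene pan z 0.104589686696406 254
```

Bar 1 is on the pan: travel ≈0.036, a step of 0.012. Now bar B.

{"method": "jog_arm", "body": {
  "increments": [
    {"dx": -0.04, "dy": -0.33, "dz": 0, "ax": 0, "ay": 0, "az": 0.05, "gripper": -0.05},
    {"dx": -0.08, "dy": -0.67, "dz": 0, "ax": 0, "ay": 0, "az": 0.05, "gripper": -0.05},
    {"dx": -0.12, "dy": -1, "dz": 0, "ax": 0, "ay": 0, "az": 0.05, "gripper": -0.05}
  ]
}}

```text
time: 12.6
eef_pos: [0.4694, -0.0164, 0.2261]
tcp_rot: [1.0, 0.015, -0.001, -0.0]
contact_force: [1.1, -0.5, 0.3]
opening: 0.473
finger_force: 0.0
```

{"method": "jog_arm", "body": {
  "increments": [
    {"dx": -0.04, "dy": -0.33, "dz": 0, "ax": 0, "ay": 0, "az": 0, "gripper": -0.05},
    {"dx": -0.08, "dy": -0.67, "dz": 0, "ax": 0, "ay": 0, "az": 0, "gripper": -0.05},
    {"dx": -0.12, "dy": -1, "dz": 0, "ax": 0, "ay": 0, "az": 0, "gripper": -0.05}
  ]
}}

```text
time: 12.9
eef_pos: [0.4549, -0.1368, 0.2261]
tcp_rot: [1.0, 0.014, -0.001, -0.001]
contact_force: [0.6, -0.7, -0.3]
opening: 0.478
finger_force: 0.0
```

{"method": "jog_arm", "body": {
  "increments": [
    {"dx": -0.04, "dy": -0.33, "dz": 0, "ax": 0, "ay": 0, "az": 0, "gripper": -0.05},
    {"dx": -0.08, "dy": -0.67, "dz": 0, "ax": 0, "ay": 0, "az": 0, "gripper": -0.05},
    {"dx": -0.12, "dy": -1, "dz": 0, "ax": 0, "ay": 0, "az": 0, "gripper": -0.05}
  ]
}}

```text
time: 13.2
eef_pos: [0.4406, -0.2568, 0.226]
tcp_rot: [1.0, 0.014, -0.001, -0.001]
contact_force: [0.6, -0.8, -0.5]
opening: 0.476
finger_force: 0.0
```

{"method": "jog_arm", "body": {
  "increments": [
    {"dx": -0.12, "dy": -0.44, "dz": -0.3, "ax": 0, "ay": 0, "az": 0, "gripper": -0.05},
    {"dx": -0.12, "dy": -0.44, "dz": -0.6, "ax": 0, "ay": 0, "az": 0, "gripper": -0.05},
    {"dx": -0.12, "dy": -0.44, "dz": -0.9, "ax": 0, "ay": 0, "az": 0, "gripper": -0.05},
    {"dx": -0.12, "dy": -0.44, "dz": -0.9, "ax": 0, "ay": 0, "az": 0, "gripper": -0.05},
    {"dx": -0.12, "dy": -0.44, "dz": -0.9, "ax": 0, "ay": 0, "az": 0, "gripper": -0.05}
  ]
}}

```text
time: 13.7
eef_pos: [0.4267, -0.3077, 0.1185]
tcp_rot: [1.0, 0.014, -0.001, -0.001]
contact_force: [-0.5, -0.1, 1.0]
opening: 0.469
finger_force: 0.0
```

Down to z≈0.035 and close.

{"method": "jog_arm", "body": {
  "increments": [
    {"dx": 0, "dy": 0, "dz": -0.3, "ax": 0, "ay": 0, "az": 0, "gripper": -0.05},
    {"dx": 0, "dy": 0, "dz": -0.55, "ax": 0, "ay": 0, "az": 0, "gripper": -0.05},
    {"dx": 0, "dy": 0, "dz": -0.69, "ax": 0, "ay": 0, "az": 0, "gripper": -0.05},
    {"dx": 0, "dy": 0, "dz": -0.69, "ax": 0, "ay": 0, "az": 0, "gripper": -0.05},
    {"dx": 0, "dy": 0, "dz": -0.69, "ax": 0, "ay": 0, "az": 0, "gripper": -1},
    {"dx": 0, "dy": 0, "dz": -0.69, "ax": 0, "ay": 0, "az": 0, "gripper": -1},
    {"dx": 0, "dy": 0, "dz": -0.69, "ax": 0, "ay": 0, "az": 0, "gripper": -1},
    {"dx": 0, "dy": 0, "dz": -0.69, "ax": 0, "ay": 0, "az": 0, "gripper": -1}
  ]
}}

```text
time: 14.5
eef_pos: [0.4287, -0.3096, 0.0391]
tcp_rot: [1.0, 0.014, 0.002, 0.001]
contact_force: [0.1, 1.5, 6.4]
opening: 0.305
finger_force: 40.3
```

{"method": "jog_arm", "body": {
  "increments": [
    {"dx": 0, "dy": 0, "dz": 0.3, "ax": 0, "ay": 0, "az": 0, "gripper": -1},
    {"dx": 0, "dy": 0, "dz": 0.7, "ax": 0, "ay": 0, "az": 0, "gripper": -1},
    {"dx": 0, "dy": 0, "dz": 1, "ax": 0, "ay": 0, "az": 0, "gripper": -1},
    {"dx": 0, "dy": 0, "dz": 1, "ax": 0, "ay": 0, "az": 0, "gripper": -1}
  ]
}}

```text
time: 14.9
eef_pos: [0.43, -0.3113, 0.1637]
tcp_rot: [1.0, 0.014, 0.004, 0.005]
contact_force: [1.3, -0.5, -1.3]
opening: 0.305
finger_force: 39.9
```

{"method": "jog_arm", "body": {
  "increments": [
    {"dx": 0.05, "dy": 0.33, "dz": 0.3, "ax": 0, "ay": 0, "az": -0.05, "gripper": -1},
    {"dx": 0.1, "dy": 0.67, "dz": 0.6, "ax": 0, "ay": 0, "az": -0.05, "gripper": -1},
    {"dx": 0.15, "dy": 0.99, "dz": 0.6, "ax": 0, "ay": 0, "az": -0.05, "gripper": -1}
  ]
}}

```text
time: 15.2
eef_pos: [0.4466, -0.1901, 0.2324]
tcp_rot: [1.0, -0.026, 0.003, 0.002]
contact_force: [1.5, 0.2, -0.7]
opening: 0.309
finger_force: 40.0
```

{"method": "jog_arm", "body": {
  "increments": [
    {"dx": 0.05, "dy": 0.33, "dz": 0, "ax": 0, "ay": 0, "az": 0, "gripper": -1},
    {"dx": 0.1, "dy": 0.67, "dz": 0, "ax": 0, "ay": 0, "az": 0, "gripper": -1},
    {"dx": 0.15, "dy": 0.99, "dz": 0, "ax": 0, "ay": 0, "az": 0, "gripper": -1}
  ]
}}

```text
time: 15.5
eef_pos: [0.4625, -0.0689, 0.2276]
tcp_rot: [1.0, -0.025, -0.001, -0.0]
contact_force: [0.1, -0.2, -0.7]
opening: 0.305
finger_force: 40.0
```

{"method": "jog_arm", "body": {
  "increments": [
    {"dx": 0.05, "dy": 0.33, "dz": 0, "ax": 0, "ay": 0, "az": 0, "gripper": -1},
    {"dx": 0.1, "dy": 0.67, "dz": 0, "ax": 0, "ay": 0, "az": 0, "gripper": -1},
    {"dx": 0.15, "dy": 0.98, "dz": 0, "ax": 0, "ay": 0, "az": 0, "gripper": -1},
    {"dx": 0.15, "dy": 0.98, "dz": 0, "ax": 0, "ay": 0, "az": 0, "gripper": -1},
    {"dx": 0.15, "dy": 0.98, "dz": 0, "ax": 0, "ay": 0, "az": 0, "gripper": -1}
  ]
}}

```text
time: 16.0
eef_pos: [0.4805, 0.0475, 0.2275]
tcp_rot: [1.0, -0.024, -0.001, 0.0]
contact_force: [0.8, 0.1, -2.5]
opening: 0.31
finger_force: 40.1
```

{"method": "jog_arm", "body": {
  "increments": [
    {"dx": 0, "dy": -0.03, "dz": -0.3, "ax": 0, "ay": 0, "az": 0, "gripper": -1},
    {"dx": 0, "dy": -0.03, "dz": -0.55, "ax": 0, "ay": 0, "az": 0, "gripper": -1},
    {"dx": 0, "dy": -0.03, "dz": -0.67, "ax": 0, "ay": 0, "az": 0, "gripper": -1},
    {"dx": 0, "dy": -0.03, "dz": -0.72, "ax": 0, "ay": 0, "az": 0, "gripper": -1},
    {"dx": 0, "dy": -0.03, "dz": -0.75, "ax": 0, "ay": 0, "az": 0, "gripper": -1},
    {"dx": 0, "dy": -0.03, "dz": -0.78, "ax": 0, "ay": 0, "az": 0, "gripper": -1},
    {"dx": 0, "dy": -0.03, "dz": -0.81, "ax": 0, "ay": 0, "az": 0, "gripper": -1},
    {"dx": 0, "dy": -0.03, "dz": -0.84, "ax": 0, "ay": 0, "az": 0, "gripper": -1},
    {"dx": 0, "dy": -0.03, "dz": -0.84, "ax": 0, "ay": 0, "az": 0, "gripper": -1}
  ]
}}

```text
time: 16.9
eef_pos: [0.4817, 0.0431, 0.1281]
tcp_rot: [1.0, -0.025, 0.001, 0.0]
contact_force: [0.1, -1.3, 0.3]
opening: 0.305
finger_force: 40.2
```

{"method": "jog_arm", "body": {
  "increments": [
    {"dx": 0, "dy": 0, "dz": 0, "ax": 0, "ay": 0, "az": 0, "gripper": -1},
    {"dx": 0, "dy": 0, "dz": 0, "ax": 0, "ay": 0, "az": 0, "gripper": -0.3},
    {"dx": 0, "dy": 0, "dz": 0, "ax": 0, "ay": 0, "az": 0, "gripper": -0.1},
    {"dx": 0, "dy": 0, "dz": 0, "ax": 0, "ay": 0, "az": 0, "gripper": -0.05},
    {"dx": 0, "dy": 0, "dz": 0.1, "ax": 0, "ay": 0, "az": 0, "gripper": -0.05},
    {"dx": 0, "dy": 0, "dz": 0.4, "ax": 0, "ay": 0, "az": 0, "gripper": -0.05},
    {"dx": 0, "dy": 0, "dz": 0.8, "ax": 0, "ay": 0, "az": 0, "gripper": -0.05},
    {"dx": 0, "dy": 0, "dz": 0.8, "ax": 0, "ay": 0, "az": 0, "gripper": -0.05},
    {"dx": 0, "dy": 0, "dz": 0.8, "ax": 0, "ay": 0, "az": 0, "gripper": -0.05}
  ]
}}

```text
time: 17.8
eef_pos: [0.4824, 0.0431, 0.2266]
tcp_rot: [1.0, -0.025, 0.003, 0.0]
contact_force: [-0.2, 0.0, 0.4]
opening: 0.477
finger_force: 0.0
```

```bash
python3 panz.py
```

```text
[0.48236925 0.04310042 0.22663489] -2.903434441002523
(0.56, 0.05) pan z 0.09172339652819916 102
(0.56, 0.1) pan z 0.09159930597818455 69
(0.5, 0.0) pan z 0.08778089257753852 3
(0.523, 0.05) pan z None 0
scene pan z 0.09151824439524414 252
```

View pics/sp.png

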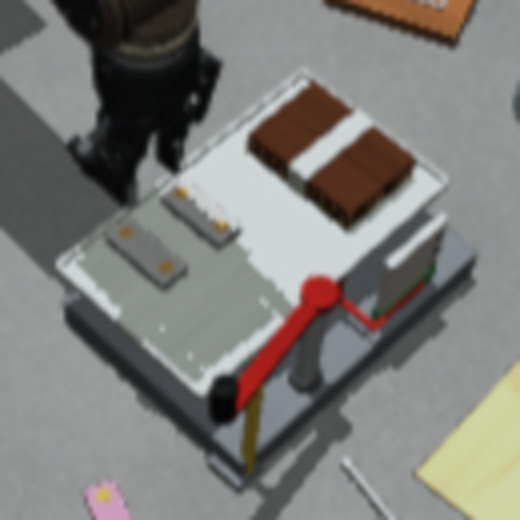

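Both bars lie flat on the pan beside the bundle, the brace is still parked, and the pointer is at (385,320), with green above and below it. The pan face at 0.0916 gives a travel of 0.0484. I cross-check the pointer against the band and the camera against known heights.

Run:
```python
from h import *
c=look('scene');h=cv2.cvtColor(c['frame'],cv2.COLOR_BGR2HSV);H,S,V=cv2.split(h)
x0,y0,x1,y1=328,178,352,215
for n,m in [('red',((H<8)|(H>172))&(S>120)),('green',(H>40)&(H<90)&(S>80)),('white',(V>120)&(S<60))]:
    P=np.array([pt(c,u,v) for v in range(y0,y1) for u in range(x0,x1) if m[v,u]])
    P=P[(P[:,0]>.62)&(P[:,1]>.12)] if len(P) else P
    if len(P): print(n,len(P),np.median(P,0).round(4),np.percentile(P[:,2],[5,25,75,95]).round(4))
z=[pt(c,u,v)[2] for u,v in [(330,200)]]; 
t=look('top')
print('bench',np.median([pt(t,u,v)[2] for u in range(290,320) for v in range(210,250)]),np.median([pt(c,u,v)[2] for u in range(250,258) for v in range(275,290)]))
print('bars', [pt(t,u,v).round(3) for u,v in []], get_state()['time'])
# front face ray: intersect rows with far-face plane x'=0.156 of scale
a=np.radians(-2.7);n=np.array([np.cos(a),np.sin(a),0]);q=np.array([.523,.1285,0])+n*.156
for u in (338,341,344):
    out=[]
    for v in range(y0,y1):
        o,d=ray(c,u,v);p=o+d*((q-o)@n)/(d@n); out.append((v,round(p[2],3),'R' if (H[v,u]<8 or H[v,u]>172) and S[v,u]>110 else 'G' if 40<H[v,u]<90 and S[v,u]>60 else '.'))
    print(u,[o for o in out if o[2]!='.'])
```

```text
red 34 [0.6505 0.1518 0.0633] [0.0417 0.0611 0.0656 0.0679]
green 6 [0.6508 0.2099 0.0646] [0.0542 0.0624 0.0654 0.0679]
white 101 [0.6457 0.1974 0.0428] [-1.000e-04  3.960e-02  1.350e-01  1.377e-01]
bench -1.4660811385791561e-05 0.0006359614688534743
bars [] 18.05
338 [(207, np.float64(0.158), 'R')]
341 [(204, np.float64(0.16), 'R'), (205, np.float64(0.152), 'R')]
344 [(201, np.float64(0.162), 'R'), (202, np.float64(0.154), 'R')]
```

```bash
python3 -c "
from plant import job;print(job.sign_off())"
```

```text
the job is handed in; nothing more can be done
None
```

I parked the brace against its stop and set two steel bars on the pan; it settled at about 0.048 m travel, inside the green band (0.0455–0.0625), and I handed the job in after about 18 s, with the other two bars still in the tray.

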